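# Hang the lint screen up to dry

### The job

Draw the lint screen, the flat frame with an eyelet in its tab, straight up out of its slot in the lint trap box, and hang it up to dry by slipping its eyelet onto the peg of the steel drying stand, so that it hangs upright and still from the peg when you let go. Do not drop or tip the screen over; leave the plain cartridge seated in its slot and the other things on the counter where they are.

Things in the scene. Friction and masses are not known exactly. Their poses are not given: they have to be found in the camera images.
- trap: Fixed lint trap box: white, 170 (x) x 160 (y) x 100 mm high, origin at the centre of its underside; aluminium duct spigot (92 mm across, 35 long) on its +x face. Two slots in its top, each 11 (x) by 114 mm (y), centred 40 mm before and behind (-x, +x) its centre; slot floors 10 mm above the counter. Screen in one slot, cartridge in the other; which is which varies.
- screen: Lint screen: stiff flat grey frame with mesh, 8 mm thick (x is the normal), about 0.12 kg, upright in a slot, on its floor. Frame 110 mm wide (y), 92 high; above it, centred, a flat tab 60 wide whose top edge is 150 mm above the lower edge (60 mm above the box when seated). Origin at the centre of the lower edge, z up. Same front and back.
- eyelet (a point): Centre of the round eyelet, a 25 mm through hole (along screen x) in the tab of the screen: 46 mm below the tab's top edge, 104 mm above the lower edge, on the centre line. Its axes are the screen's.
- cartridge: Carbon cartridge, a plain grey plate 8 x 110 x 112 mm without tab or hole, in the box's other slot, sticking out 22 mm. Origin at the centre of its lower edge. Stays where it is.
- stand: Steel drying stand, fixed to the counter: base plate 130 (x) x 110 (y) x 10 mm, a round post (18 mm across, up to 172 mm) 50 mm behind (+x of) the centre, and one level peg from the post towards -x. Origin at the centre of its underside.
- peg_mid (a point): Middle of the bare peg on its axis, above the stand's origin, 160 mm above the counter; axes as the stand's. The peg is a straight level round bar of 10 mm diameter along stand x, from its free rounded end at x = -50 mm to the post's face at x = +41 mm.
- peg_tip (a point): Free end of the peg on its axis (stand x = -50 mm, 160 mm above the counter).
- scoop_cup: Bystander: white measuring cup, 64 mm across, 70 mm high, between the box and the stand, nearer the robot. Origin under its centre.
- brush: Bystander: brush 170 mm long, lying on the counter along x, beyond the box and the stand. Origin at its underside.
- soap_a: Bystander: amber soap bottle, 60 mm across, 150 mm high, between the box and the stand. Origin under its centre.
- soap_b: Bystander: a second amber soap bottle of the same size, at the right side.
- stain_bar: Bystander: pale stain-remover bar 85 x 55 x 28 mm, at the right, towards the back. Origin under its centre.
- peg_tin: Bystander: metal tin 80 mm across, 90 mm high. Origin under its centre.
Mind the look-alikes: they are no part of the job. What is shaped like the cartridge but red is not meant.

How it is judged (in metres and radians):
On the way, in this order (a step that is already met when the one before it is completed fails the run):
1. the screen is drawn upward clear of its slot, upright (z of screen in the frame of trap above 0.102 m and angle between screen's own z axis and vertical below 0.3 rad), for 0.1 s.
2. the peg passes through the screen's eyelet (x of eyelet in the frame of peg_mid between -0.04 and 0.042 m and y of eyelet in the frame of peg_mid between -0.01 and 0.01 m and z of eyelet in the frame of peg_mid between -0.012 and 0.012 m and angle between the x axis of screen and the x axis of stand, either way round below 0.45 rad), for 0.2 s.
At the end, for the whole second after the job is handed in: The screen hangs at rest on the stand's peg, let go: eyelet centre -40 to +42 mm along the peg from its middle, within 10 mm sideways, 0 to 12 mm below the peg's axis; screen upright within 0.3 rad, square to the peg within 0.45 rad. Cartridge still seated (raised under 10 mm) (x of eyelet in the frame of peg_mid between -0.04 and 0.042 m and y of eyelet in the frame of peg_mid between -0.01 and 0.01 m and z of eyelet in the frame of peg_mid between -0.012 and 0 m and angle between the x axis of screen and the x axis of stand, either way round below 0.45 rad and contact force between screen and stand above 0.3 N and angle between screen's own z axis and vertical below 0.3 rad and linear speed of screen below 0.03 m/s and angular speed of screen below 0.3 rad/s and z of cartridge in the frame of trap below 0.02 m); the robot touches nothing.
It fails at once if the screen is tipped over or dropped (leans more than 0.7 rad) (angle between screen's own z axis and vertical above 0.7 rad).
It fails at once if the cartridge is pulled up by more than 20 mm (z of cartridge in the frame of trap above 0.03 m).
It fails at once if a bystander is moved by more than 30 mm (distance of any of scoop_cup, brush, soap_a, soap_b, stain_bar, peg_tin from where it was at the start of the episode above 0.03 m).
It also fails if it takes over 54 s, if anything falls off the work surface, if the arm or the gripper's body presses on something with over 40 N, if the wrist force passes 120 N, or if a joint passes its speed limit or range.

### The arm

A 7-joint arm with a two-finger parallel gripper is mounted at the origin on the work surface. World frame = base frame: x ahead of the robot, y to its left, z up, the work surface at z = 0. Lengths are in mm, angles in degrees, forces in N, time in s.
With the tool pointing down it reaches from about 425 to 875 mm from the base axis. Payload 4.7 kg.
Tool frame: the origin (TCP) lies on the centre line of the jaws, within the pads' length; the fingertips stand 25 mm ahead of it and the grasp point (between the pads) lies 6 mm ahead of it (bot.tips_ahead is the distance from the TCP to the fingertips, in mm); z points along the fingers, y is the line along which they close (so a half turn about z gives the same grasp; the last joint's range is limited). The gripper opens to 87 mm and grips with 3 to 60 N. Pads are 19 mm wide; open, the fingers measure 117 mm over their backs; the gripper's body (75 mm by 190 mm) begins 51 mm behind the grasp point.
Start: joints at [67.214, 18.392, -4.016, 83.108, 1.295, 78.541, -3.26], TCP at [260.151, -595.691, 213.587] pointing down, gripper open.
Joint ranges: [-163.93, 163.93], [-17.29, 119.83], [-79.2, 71.16], [3.27, 140.29], [-89.18, 269.18], [5.43, 117.66], [-154.24, 154.24]. Speed limits (degrees/s): [147.25, 147.25, 180, 180, 180, 180, 180].

### API

Orientations are given as a 3x3 rotation matrix whose columns are the frame's x, y, z axes.
In Python, from workcell import get_state, cams, ticket, bot gives the robot as it stands.
- The arm moves only by the tool step_arm, never from a script. Its argument "rows" is text: rows parted by semicolons, each of 4 numbers parted by spaces: the shift along the tool's x, y, z normalised to -1 to 1, where 1 is 800 mm, then the turn about the tool's z normalised to -1 to 1, where 1 is 90 degrees. A call has 1 to 8 rows; each row is the pose to reach, as a shift and turn from the pose commanded when the call began, along the tool's axes at that moment; what a row does not reach only later rows make up. A row lasts 1/12 s, in which the tool goes at most 41.7 mm and 7.16 degrees, less where a joint would pass 70% of its speed; a pose out of reach is approached as far as the arm can. A call with a number of a shift or a turn outside -1 to 1 is refused whole. A call with a gripper value outside its range is refused whole. "gripper" is the closure, from -1 (fully open) to 1 (shut), so that 0 is half open, set as the call begins (left out, the last holds). The fingers move at their own pace and stop on an object; the grip force is fixed at half the most. Time passes only in rows, so rows that repeat a pose let the fingers close. It gives the time, the measured TCP pose, the force, the opening and the grip force at its end, in the units of the state.
- get_state(): the state, without advancing time (a new reading comes with each control period).
- cams.get_image(name): name is "scene" or "top" or "wrist"; returns a dict with "color" (384x512x3 uint8, red, green, blue), "range_z" (384x512 float32, mm along the optical axis (not along the pixel's ray), 0 where there is no reading), "fx", "fy", "cx", "cy" (pixels), "dist_coeffs" ([k1, k2, p1, p2, k3] as OpenCV has them; the pictures are not rectified), "R" (3x3) and "t" (3): a world point X has camera coordinates R X + t; the wrist camera has in their place "mount" (4x4, takes a point from camera to tool coordinates, whose origin is the TCP and whose axes are the flange's). Camera axes: x right, y down, z forward; pixel columns grow to the right and rows downward; lengths in mm; the calibration is good to about 2 mm. A picture is of the moment at which its call begins: read the wrist's pose just before it.
- ticket.hand_in(): hands the job in; it is judged then, once.
The state is a dict: "clock": time; "joint_positions": joint angles; "qd": joint speeds; "joint_efforts": joint torques, N m; "tcp_pos": TCP position; "orientation": TCP orientation; "wrist_force": force on the tool from outside, world axes, zero at the start; "torque": the same for the moment, N m; "gripper_width": finger opening in mm; "gripper_force": force on a finger pad.
Only numpy, scipy, OpenCV 4.12 (cv2) and the standard library are available. Lean on these libraries where they do the work, as an engineer would, in place of code of your own. Each camera call takes 0.05 s, during which the arm holds its last target. There are 200 camera calls.

## Working session

There is one attempt and no reset: what is moved stays moved. The work goes in short steps, Python scripts to look and compute and a tool call to move; the robot and the scene stay as the last step left them, time stands still between calls to the robot, and variables do not carry over. Pictures are saved under pics/ and viewed, at most 10 in all, crops included, and the job is handed in when it is done.

Besides the shell and the picture viewer there is one more tool, called in YAML: its name, and indented under it one key for each argument. step_arm: Moves the arm, as the interface text tells. Scaled input: -1 to 1 covers 800 mm each way for a shift and 90 degrees each way for a turn. Its arguments: {"type":"object","properties":{"rows":{"type":"string"},"gripper":{"type":"number"}},"required":["rows"]}

```bash
mkdir -p pics
python3 - <<'E'
from workcell import get_state, cams, bot
import cv2, numpy as np, pickle
s=get_state(); print(s['clock'],s['tcp_pos'],np.round(s['orientation'],3),s['gripper_width'])
ims={n:cams.get_image(n) for n in('scene','top')}
pickle.dump(ims,open('i.pkl','wb'))
for n,i in ims.items():
    print(n,i['fx'],i['cx'],i['cy'],i['dist_coeffs'],np.round(i['R'],3).tolist(),i['t'])
    cv2.imwrite(f'pics/{n}.png',i['color'][:,:,::-1])
E
```

```text
0.0 [ 259.85146144 -595.17591704  212.43795875] [[ 0.916  0.4   -0.001]
 [ 0.4   -0.916  0.002]
 [-0.    -0.002 -1.   ]] 87.10143723458758
scene 490.01217770500364 260.32602305193683 193.8046051161109 [-0.16683854  0.          0.          0.          0.        ] [[0.748, 0.664, 0.009], [0.535, -0.594, -0.6], [-0.393, 0.454, -0.8]] [-403.80137034 -200.04991957 1931.37661854]
top 421.30083356358665 260.3101772093924 189.06598341980234 [-0.07938311  0.          0.          0.          0.        ] [[-0.009, -1.0, -0.016], [-0.99, 0.011, -0.142], [0.142, 0.015, -0.99]] [  28.40006126  538.57483006 1264.11827222]
```

View pics/top.png

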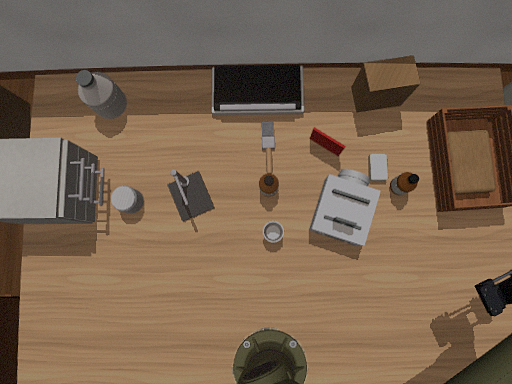

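View pics/scene.png

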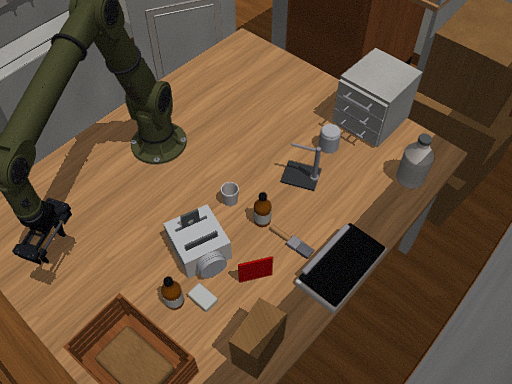

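The top view shows the trap at about (347,210), with its screen in the near slot (340,222), and the stand at (190,195). In the scene view, the tab with the eyelet is at (190,217) and the peg at (305,148). Next I'll measure them from depth.

```bash
cat > h.py <<'E'
import numpy as np, cv2
def rays(i,uv):
    K=np.array([[i['fx'],0,i['cx']],[0,i['fy'],i['cy']],[0,0,1]])
    return cv2.undistortPoints(np.float64(uv).reshape(-1,1,2),K,np.array(i['dist_coeffs'])).reshape(-1,2)
def cloud(i,R=None,t=None):
    h,w=i['range_z'].shape; v,u=np.mgrid[:h,:w]
    n=rays(i,np.stack([u,v],-1)); z=i['range_z'].reshape(-1,1)
    c=np.hstack([n,np.ones_like(n[:,:1])])*z
    if R is None: P=(c-i['t'])@np.array(i['R'])
    else: P=c@R.T+t
    P[z[:,0]==0]=np.nan
    return P.reshape(h,w,3)
def wristcloud(i,s):
    M=np.array(i['mount']); O=np.array(s['orientation'])
    return cloud(i,O@M[:3,:3],O@M[:3,3]+np.array(s['tcp_pos']))
def rect(p):
    r=cv2.minAreaRect(np.float32(p[:,:2])); return np.round(r[0],1),np.round(r[1],1),round(r[2],1)
E
python3 - <<'E'
import pickle; from h import *
ims=pickle.load(open('i.pkl','rb'))
for n,i in ims.items():
    P=cloud(i); 
    m=lambda x0,x1,y0,y1,z0,z1:P[(P[...,0]>x0)&(P[...,0]<x1)&(P[...,1]>y0)&(P[...,1]<y1)&(P[...,2]>z0)&(P[...,2]<z1)]
    ref=cloud(ims['top'])
    T=ref[210,347]; S=ref[195,190]; 
    print(n,T.round(),S.round())
    b=lambda c,r,z0,z1:m(c[0]-r,c[0]+r,c[1]-r,c[1]+r,z0,z1)
    for nm,q in [('trap',b(T,130,94,107)),('screen',b(T,110,135,175)),('cart',b(T,110,113,128)),('peg',b(S,130,150,170)),('post',b(S,130,168,180)),('base',b(S,100,5,16)),('table',b(S,130,-20,5))]:
        print(nm,len(q), (q.mean(0).round(1),np.ptp(q,0).round(),rect(q)) if len(q)>2 else q)
E
```

```text
scene [ 465. -230.  107.] [526. 246.  10.]
trap 2011 (array([ 480. , -236.3,  101.5]), array([229., 206.,  13.]), (array([ 482.2, -234.7]), array([166. , 210.7]), 71.3))
screen 128 (array([ 429.6, -215.9,  153.4]), array([28., 59., 32.]), (array([ 428.6, -215.6]), array([61.7, 13.8]), 72.3))
cart 179 (array([ 488.3, -235.8,  120.7]), array([109., 108.,  15.]), (array([ 469.4, -227.8]), array([110.7,  90.7]), 69.2))
peg 84 (array([533.4, 249.1, 164.6]), array([98., 50., 20.]), (array([529.5, 247.9]), array([106.2,  15.6]), 20.8))
post 48 (array([541.8, 251.4, 172. ]), array([99., 51., 11.]), (array([531.1, 245.3]), array([106.6,  20.3]), 26.5))
base 980 (array([525.8, 245.1,   9.9]), array([200., 199.,  11.]), (array([526.4, 246.2]), array([199.4, 199.7]), 90.0))
table 1986 (array([535.2, 230.6,   1.3]), array([260., 260.,  14.]), (array([526.5, 246.5]), array([259.8, 259.9]), 90.0))
top [ 465. -230.  107.] [526. 246.  10.]
trap 2977 (array([ 471.1, -229.5,  100.5]), array([222., 203.,  13.]), (array([ 483.6, -233.6]), array([162. , 202.8]), 70.6))
screen 83 (array([ 430.1, -214.5,  157.1]), array([26., 56., 29.]), (array([ 430.6, -215.3]), array([57.5,  8.9]), 70.3))
cart 131 (array([ 498.3, -237.3,  121.7]), array([107., 104.,  14.]), (array([ 467.4, -228. ]), array([107.8,  86.2]), 70.1))
peg 127 (array([525.6, 246. , 164.7]), array([99., 51., 16.]), (array([528.2, 245.6]), array([106.1,  16.5]), 24.8))
post 37 (array([558.5, 260.5, 171.5]), array([94., 49.,  8.]), (array([531.1, 244.8]), array([102.3,  15.9]), 28.7))
base 1304 (array([520.3, 241.9,  10. ]), array([198., 198.,  11.]), (array([527.4, 247.1]), array([198. , 198.2]), 90.0))
table 4785 (array([5.239e+02, 2.439e+02, 4.000e-01]), array([260., 260.,  13.]), (array([526.5, 246.4]), array([259.8, 259.8]), 90.0))
```

```bash
cat >> h.py <<'E'
def to(x,y,z,yaw):
    """norm row to bring TCP to x,y,z with tool y axis at world yaw (deg, mod 180)"""
    from workcell import get_state
    s=get_state(); O=np.array(s['orientation']); d=O.T@(np.array([x,y,z])-s['tcp_pos'])
    cur=np.degrees(np.arctan2(O[1,1],O[0,1])); w=(yaw-cur+90)%180-90
    print('tcp',np.round(s['tcp_pos'],1),'yaw',round(cur,2),'tilt',np.round(O[:,2],4),'row',np.round(d/800,4),round(-w/90,4),'clock',s['clock'],'j7',round(s['joint_positions'][6],1))
E
python3 - <<'E'
import pickle; from h import *
ims=pickle.load(open('i.pkl','rb'))
P=cloud(ims['top']); c=ims['top']['color'].astype(int)
S=np.array([526,246])
m=(abs(P[...,2]-10)<6)&(np.hypot(P[...,0]-S[0],P[...,1]-S[1])<100)&(c.max(-1)<110)&(c.max(-1)-c.min(-1)<25)
print('base',m.sum(),rect(P[m]))
m=(P[...,2]>155)&(P[...,2]<167)&(np.hypot(P[...,0]-S[0],P[...,1]-S[1])<80)
q=P[m];v=np.linalg.svd(q[:,:2]-q[:,:2].mean(0))[2][0];print('peg',q.mean(0),np.degrees(np.arctan2(v[1],v[0])))
to(430,-215.4,240,-19.5)
E
```

```text
base 1151 (array([524.2, 245.4]), array([129. , 108.9]), 22.9)
peg [522.61396209 244.84030032 163.81666468] -157.72319863827676
tcp [ 259.9 -595.2  212.6] yaw -66.4 tilt [-8.0e-04  1.5e-03 -1.0e+00] row [ 0.3849 -0.35   -0.0338] -0.5212 clock 0.1 j7 -3.3
```

step_arm:
  rows: "0.19 -0.17 -0.034 -0.26;0.385 -0.35 -0.034 -0.521;0.385 -0.35 -0.034 -0.521;0.385 -0.35 -0.034 -0.521;0.385 -0.35 -0.034 -0.521;0.385 -0.35 -0.034 -0.521;0.385 -0.35 -0.034 -0.521;0.385 -0.35 -0.034 -0.521"
  gripper: -1

```text
clock: 0.77
tcp_pos: [396.3, -290.2, 235.7]
orientation: [[0.331, 0.944, -0.001], [0.944, -0.331, -0.0], [-0.0, -0.0, -1.0]]
wrist_force: [0.3, -0.3, 0.3]
gripper_width: 86.7
gripper_force: 0.0
```

```bash
python3 -c "
from h import *
to(430,-215.4,240,-19.5)"
```

```text
tcp [ 396.3 -290.2  235.7] yaw -19.35 tilt [-5.e-04 -2.e-04 -1.e+00] row [ 0.1022  0.0088 -0.0054] 0.0017 clock 0.7667 j7 14.1
```

step_arm:
  rows: "0.052 0.005 -0.005 0.002;0.102 0.009 -0.005 0.002;0.102 0.009 -0.005 0.002;0.102 0.009 -0.005 0.002;0.102 0.009 -0.005 0.002;0.102 0.009 -0.005 0.002"

```text
clock: 1.27
tcp_pos: [429.3, -219.3, 239.5]
orientation: [[0.339, 0.941, -0.001], [0.941, -0.339, -0.0], [-0.0, -0.001, -1.0]]
wrist_force: [-0.5, -0.1, 0.3]
gripper_width: 87.0
gripper_force: 0.0
```

Run:
```python
from h import *
from workcell import get_state,cams
s=get_state(); i=cams.get_image('wrist'); P=wristcloud(i,s)
cv2.imwrite('pics/w1.png',i['color'][:,:,::-1])
m=(P[...,2]>125)&(P[...,2]<175)&(np.hypot(P[...,0]-430,P[...,1]+215)<60)
q=P[m]; print(len(q),q.mean(0) if len(q) else'',rect(q) if len(q) else '',np.percentile(q[:,2],[5,50,95]) if len(q) else '')
m=(P[...,2]>95)&(P[...,2]<106); q=P[m]; print('trap',len(q),rect(q))
to(430,-215.4,240,-19.5)
```

```text
538 [ 430.1355333  -211.92046196  159.54555003] (array([ 429.2, -214.8]), array([59.9,  8. ]), 71.0) [149.38570655 160.82143036 161.79023492]
trap 18452 (array([ 479.4, -281.3]), array([473. , 265.5]), 61.7)
tcp [ 429.3 -219.4  239.5] yaw -19.87 tilt [-7.e-04  2.e-04 -1.e+00] row [ 0.0049 -0.0009 -0.0006] -0.0041 clock 1.3167 j7 5.0
```

View pics/w1.png

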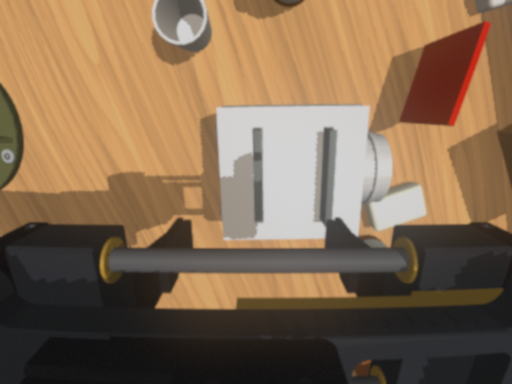

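The wrist view shows the trap, with the screen in the left slot (258,170) and the cartridge in the right (328,175). The tab rectangle measures 59.9 x 8.0 mm with its top at about 161 mm, which matches the sizes given. I'll descend on it.

```bash
python3 -c "
from h import *
to(429.4,-215,159,-19.3)"
```

```text
tcp [ 429.3 -219.4  239.5] yaw -19.87 tilt [-7.e-04  2.e-04 -1.e+00] row [ 0.0052 -0.0017  0.1006] -0.0063 clock 1.3167 j7 5.0
```

step_arm:
  rows: "0.005 -0.002 0.02 -0.006;0.005 -0.002 0.05 -0.006;0.005 -0.002 0.075 -0.006;0.005 -0.002 0.09 -0.006;0.005 -0.002 0.1 -0.006;0.005 -0.002 0.1 -0.006;0.005 -0.002 0.1 -0.006;0.005 -0.002 0.1 -0.006"

```text
clock: 1.98
tcp_pos: [430.8, -214.0, 161.0]
orientation: [[0.329, 0.944, 0.002], [0.944, -0.329, -0.001], [-0.0, 0.002, -1.0]]
wrist_force: [0.3, -0.4, 0.5]
gripper_width: 87.2
gripper_force: 0.0
```

step_arm:
  rows: "0 0 0 0;0 0 0 0;0 0 0 0;0 0 0 0;0 0 0 0;0 0 0 0;0 0 0 0;0 0 0 0"
  gripper: 1

```text
clock: 2.65
tcp_pos: [430.0, -213.5, 159.9]
orientation: [[0.328, 0.945, -0.0], [0.945, -0.328, -0.0], [-0.0, 0.0, -1.0]]
wrist_force: [0.3, 0.2, 1.3]
gripper_width: 41.5
gripper_force: 0.0
```

step_arm:
  rows: "0 0 0 0;0 0 0 0;0 0 0 0;0 0 0 0;0 0 0 0;0 0 0 0;0 0 0 0;0 0 0 0"

```text
clock: 3.32
tcp_pos: [430.0, -213.5, 159.9]
orientation: [[0.328, 0.945, 0.0], [0.945, -0.328, -0.0], [-0.0, 0.0, -1.0]]
wrist_force: [0.4, 0.6, -0.1]
gripper_width: 0.9
gripper_force: 0.0
```

step_arm:
  rows: "0 0 0 0;0 0 0 0;0 0 0 0"

```text
clock: 3.57
tcp_pos: [430.0, -213.5, 159.9]
orientation: [[0.328, 0.945, -0.0], [0.945, -0.328, -0.0], [-0.0, 0.0, -1.0]]
wrist_force: [-0.3, -0.7, -0.4]
gripper_width: 0.4
gripper_force: 0.0
```

The fingers closed on nothing, so I need to look.

Run:
```python
from h import *
from workcell import get_state,cams
s=get_state(); i=cams.get_image('wrist'); j=cams.get_image('scene')
cv2.imwrite('pics/w2.png',np.hstack([cv2.resize(i['color'],(400,300)),cv2.resize(j['color'][170:290,120:280],(400,300))])[:,:,::-1])
print(s['gripper_width'],s['tcp_pos'],s['joint_positions'])
M=np.array(i['mount']); print(M.round(2))
```

```text
0.3645401278163652 [ 430.02173211 -213.51068809  159.9082311 ] [ 49.32345043   0.76090352 -26.10727857 109.80610819   0.36511562
  69.50856013   3.93373725]
[[  -0.     -0.96   -0.27   75.28]
 [   1.     -0.      0.     -0.68]
 [  -0.     -0.27    0.96 -172.11]
 [   0.      0.      0.      1.  ]]
```

View pics/w2.png

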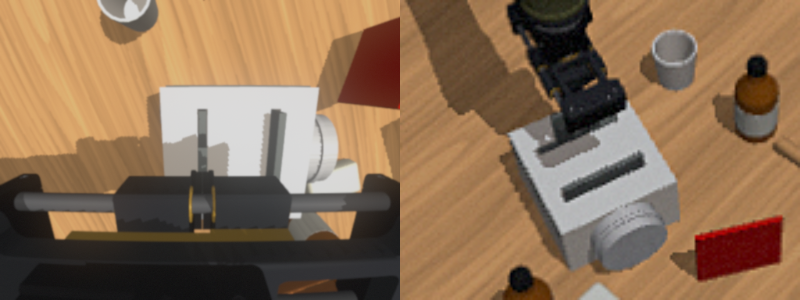

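Run:
```python
from h import *
import pickle
from workcell import get_state,cams
s=get_state(); i=cams.get_image('wrist'); j=cams.get_image('scene'); k=cams.get_image('top')
o=pickle.load(open('i.pkl','rb'))
f=lambda im,a,b,c,d:cv2.resize(im['color'][a:b,c:d],(400,300),interpolation=cv2.INTER_CUBIC)
w=i['color'][90:270,170:410]
cv2.imwrite('pics/w3.png',np.vstack([np.hstack([f(o['scene'],195,255,155,235),f(j,195,255,155,235)]),np.hstack([f(i,90,270,170,410),f(k,165,255,290,410)])])[:,:,::-1])
P=wristcloud(i,s)
for r in range(150,260,10): print(r,np.round(P[r,250:272:4],0).tolist())
print(i['fx'])
```

```text
150 [[438.0, -168.0, 102.0], [441.0, -169.0, 103.0], [444.0, -170.0, 101.0], [447.0, -171.0, 103.0], [450.0, -172.0, 100.0], [454.0, -174.0, 101.0]]
160 [[435.0, -176.0, 101.0], [432.0, -190.0, 15.0], [441.0, -178.0, 101.0], [445.0, -179.0, 103.0], [448.0, -180.0, 101.0], [451.0, -181.0, 102.0]]
170 [[432.0, -184.0, 100.0], [428.0, -200.0, 21.0], [438.0, -186.0, 102.0], [442.0, -187.0, 102.0], [445.0, -189.0, 100.0], [448.0, -190.0, 101.0]]
180 [[429.0, -193.0, 101.0], [435.0, -186.0, 137.0], [438.0, -187.0, 137.0], [441.0, -188.0, 137.0], [442.0, -197.0, 101.0], [445.0, -198.0, 101.0]]
190 [[426.0, -201.0, 102.0], [435.0, -187.0, 160.0], [438.0, -188.0, 161.0], [440.0, -188.0, 161.0], [439.0, -206.0, 101.0], [442.0, -207.0, 100.0]]
200 [[423.0, -209.0, 103.0], [433.0, -193.0, 161.0], [436.0, -194.0, 161.0], [438.0, -195.0, 162.0], [436.0, -214.0, 102.0], [439.0, -216.0, 100.0]]
210 [[419.0, -219.0, 100.0], [431.0, -200.0, 162.0], [433.0, -201.0, 160.0], [436.0, -202.0, 161.0], [433.0, -223.0, 102.0], [436.0, -225.0, 100.0]]
220 [[428.0, -201.0, 175.0], [430.0, -203.0, 171.0], [432.0, -204.0, 171.0], [435.0, -204.0, 172.0], [437.0, -205.0, 171.0], [440.0, -205.0, 174.0]]
230 [[428.0, -202.0, 187.0], [430.0, -203.0, 186.0], [432.0, -204.0, 186.0], [435.0, -204.0, 187.0], [437.0, -206.0, 186.0], [439.0, -204.0, 191.0]]
240 [[428.0, -202.0, 200.0], [430.0, -203.0, 200.0], [432.0, -206.0, 195.0], [434.0, -205.0, 199.0], [436.0, -205.0, 199.0], [439.0, -204.0, 204.0]]
250 [[438.0, -181.0, 254.0], [439.0, -182.0, 254.0], [440.0, -182.0, 254.0], [441.0, -182.0, 254.0], [443.0, -182.0, 255.0], [444.0, -183.0, 254.0]]
270.96748228702694
```

View pics/w3.png

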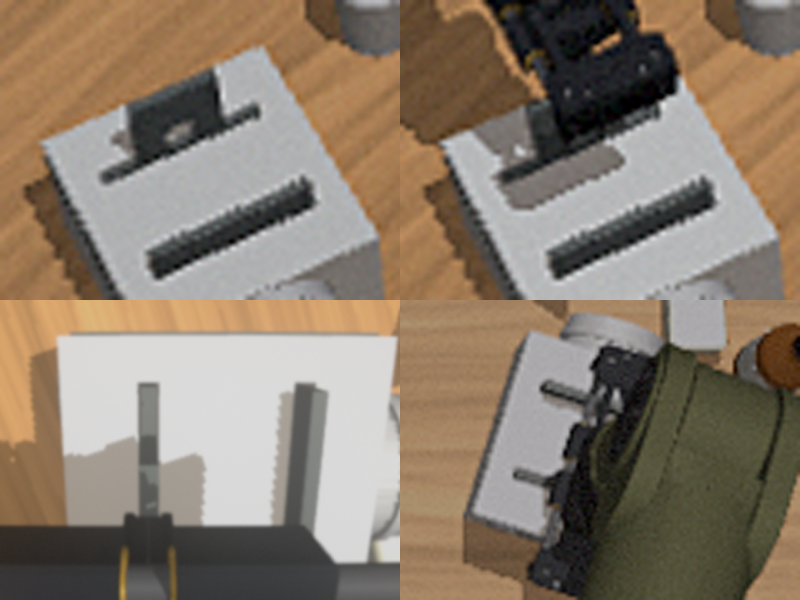

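Run:
```python
from workcell import bot
print({a:getattr(bot,a) for a in dir(bot) if a[0]!='_'})
from h import *
from workcell import get_state,cams
s=get_state(); i=cams.get_image('wrist'); P=wristcloud(i,s)
for c in (246,250,258,266,270): print(c,[(r,*P[r,c].round().astype(int).tolist()) for r in range(206,226,2)])
```

```text
{'MotionError': <class 'workcell.MotionError'>, 'tips_ahead': 25.0}
246 [(206, 417, -214, 100), (208, 417, -216, 101), (210, 416, -217, 102), (212, 415, -220, 100), (214, 415, -221, 101), (216, 414, -223, 101), (218, 426, -200, 171), (220, 426, -200, 175), (222, 426, -200, 178), (224, 426, -200, 181)]
250 [(206, 421, -215, 101), (208, 420, -217, 101), (210, 419, -219, 100), (212, 419, -221, 101), (214, 418, -223, 101), (216, 417, -225, 100), (218, 428, -200, 172), (220, 428, -201, 174), (222, 428, -201, 178), (224, 428, -200, 182)]
258 [(206, 434, -198, 160), (208, 434, -199, 161), (210, 433, -201, 160), (212, 433, -202, 161), (214, 432, -204, 160), (216, 432, -205, 160), (218, 431, -206, 161), (220, 432, -203, 172), (222, 432, -203, 175), (224, 432, -204, 176)]
266 [(206, 434, -220, 101), (208, 434, -222, 102), (210, 433, -224, 101), (212, 432, -225, 101), (214, 432, -227, 101), (216, 431, -229, 102), (218, 431, -231, 101), (220, 437, -205, 172), (222, 437, -206, 174), (224, 437, -205, 178)]
270 [(206, 438, -221, 101), (208, 437, -223, 101), (210, 436, -225, 101), (212, 436, -227, 101), (214, 435, -229, 100), (216, 435, -231, 101), (218, 440, -205, 171), (220, 440, -205, 175), (222, 440, -204, 178), (224, 440, -205, 181)]
```

By wrist depth the fingertips sit at about 170 mm, above the 161 mm tab top, so they are about 35 mm shorter than stated. I'll open them and check before going lower.

step_arm:
  rows: "0 0 0 0;0 0 0 0;0 0 0 0;0 0 0 0;0 0 0 0;0 0 0 0;0 0 0 0;0 0 0 0"
  gripper: -0.2

```text
clock: 4.53
tcp_pos: [430.0, -213.5, 159.9]
orientation: [[0.328, 0.945, 0.0], [0.945, -0.328, -0.0], [-0.0, 0.0, -1.0]]
wrist_force: [-0.4, -0.4, -0.7]
gripper_width: 45.9
gripper_force: 0.0
```

Run:
```python
from h import *
from workcell import get_state,cams
s=get_state(); i=cams.get_image('wrist'); P=wristcloud(i,s)
O=np.array(s['orientation']); T=(P-s['tcp_pos'])@O
m=(abs(T[...,0])<40)&(abs(T[...,1])<70)&(T[...,2]<2)
for a in range(-60,61,8):
    q=T[m&(abs(T[...,1]-a)<4)&(T[...,0]<25)]
    print(a,len(q),q[q[:,2].argmax()].round(1) if len(q) else '')
print(s['gripper_width'])
cv2.imwrite('pics/w4.png',i['color'][:,:,::-1])
```

```text
-60 872 [  21.   -56.8 -102.1]
-52 995 [  18.9  -55.6 -102.2]
-44 1493 [  22.3  -43.2 -102.3]
-36 1592 [ 11.4 -32.3 -11. ]
-28 2761 [ 11.4 -31.3  -9.2]
-20 1248 [  7.4 -23.6  -9.8]
-12 355 [  23.4  -14.6 -105.5]
-4 717 [-8.2 -2.4  0.6]
4 644 [5.9 1.7 0.9]
12 347 [  23.6   11.1 -105.2]
20 1419 [  8.9  22.2 -10.1]
28 2442 [11.6 29.1 -9.9]
36 1695 [ 11.2  32.1 -36. ]
44 1632 [ -16.1   45.8 -102.1]
52 1432 [ -16.    53.6 -102.2]
60 965 [-25.4  64.  -92.1]
45.87611543514045
```

View pics/w4.png

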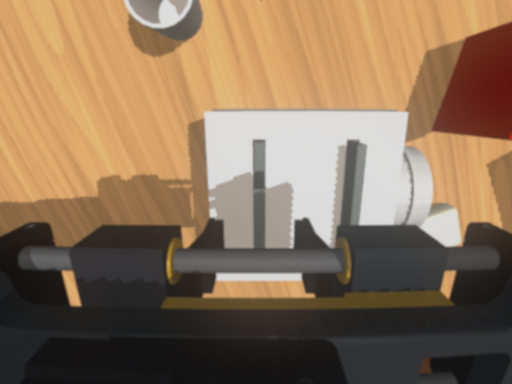

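The open fingers straddle the tab, seen at (260,200), but their tips sit at tool z = -9.5 rather than +25. That means going 35 mm lower, which puts the tips at about 135 mm.

step_arm:
  rows: "0 0 0.012 0;0 0 0.025 0;0 0 0.037 0;0 0 0.044 0;0 0 0.044 0;0 0 0.044 0;0 0 0.044 0"

```text
clock: 5.17
tcp_pos: [430.2, -213.6, 124.8]
orientation: [[0.328, 0.945, 0.0], [0.945, -0.328, -0.0], [-0.0, 0.0, -1.0]]
wrist_force: [1.2, 0.1, 0.0]
gripper_width: 52.2
gripper_force: 0.0
```

step_arm:
  rows: "0 0 0 0;0 0 0 0;0 0 0 0;0 0 0 0;0 0 0 0;0 0 0 0;0 0 0 0;0 0 0 0"
  gripper: 1

```text
clock: 5.83
tcp_pos: [430.0, -213.5, 124.7]
orientation: [[0.328, 0.945, 0.0], [0.945, -0.328, -0.0], [-0.0, 0.0, -1.0]]
wrist_force: [0.1, -0.4, -0.5]
gripper_width: 7.7
gripper_force: 30.0
```

step_arm:
  rows: "0 0 0 0;0 0 0 0;0 0 0 0"

```text
clock: 6.08
tcp_pos: [430.0, -213.5, 124.7]
orientation: [[0.328, 0.945, 0.0], [0.945, -0.328, -0.0], [-0.0, 0.0, -1.0]]
wrist_force: [-0.1, -0.1, 0.5]
gripper_width: 7.5
gripper_force: 30.0
```

The tab is gripped (7.5 mm, 30 N). I'll lift it straight up.

step_arm:
  rows: "0 0 -0.01 0;0 0 -0.03 0;0 0 -0.055 0;0 0 -0.08 0;0 0 -0.105 0;0 0 -0.13 0;0 0 -0.15 0;0 0 -0.156 0"

```text
clock: 6.75
tcp_pos: [431.3, -214.0, 252.7]
orientation: [[0.328, 0.945, 0.004], [0.945, -0.328, -0.003], [-0.001, 0.005, -1.0]]
wrist_force: [0.3, -1.2, -0.4]
gripper_width: 7.6
gripper_force: 30.0
```

step_arm:
  rows: "0 0 0 0;0 0 0 0;0 0 0 0"

```text
clock: 7.0
tcp_pos: [429.3, -213.2, 248.2]
orientation: [[0.328, 0.945, -0.002], [0.945, -0.328, 0.001], [0.0, -0.002, -1.0]]
wrist_force: [-0.2, -0.3, -0.3]
gripper_width: 7.6
gripper_force: 30.0
```

Run:
```python
from h import *
a=np.radians(22.7); e=np.array([np.cos(a),np.sin(a)])
# approach: eyelet 110 mm before stand centre along the peg
p=np.array([524.2,245.4])-115*e; print(p)
to(p[0],p[1],249,22.7)
```

```text
[418.10811971 201.02080513]
tcp [ 429.3 -213.2  248.2] yaw -19.15 tilt [-0.0019  0.0011 -1.    ] row [ 4.845e-01 -1.831e-01 -4.000e-04] -0.465 clock 7.0 j7 5.3
```

step_arm:
  rows: "0.02 -0.004 0 -0.02;0.05 -0.01 0 -0.05;0.085 -0.018 0 -0.08;0.12 -0.026 0 -0.11;0.155 -0.033 0 -0.145;0.19 -0.041 0 -0.175;0.225 -0.048 0 -0.205;0.255 -0.055 0 -0.233"

```text
clock: 7.67
tcp_pos: [454.7, -1.4, 249.0]
orientation: [[-0.04, 0.999, -0.001], [0.999, 0.04, 0.0], [0.0, -0.001, -1.0]]
wrist_force: [-0.2, -0.8, -0.1]
gripper_width: 7.4
gripper_force: 30.0
```

Run:
```python
from h import *
to(418,201,249,22.7)
```

```text
tcp [454.7  -1.4 249. ] yaw 2.3 tilt [-7.e-04  5.e-04 -1.e+00] row [ 2.546e-01 -3.560e-02  2.000e-04] -0.2266 clock 7.6667 j7 3.5
```

step_arm:
  rows: "0.035 -0.005 0 -0.03;0.07 -0.01 0 -0.06;0.105 -0.015 0 -0.095;0.14 -0.02 0 -0.125;0.175 -0.025 0 -0.155;0.205 -0.029 0 -0.185;0.235 -0.033 0 -0.21;0.255 -0.036 0 -0.227"

```text
clock: 8.33
tcp_pos: [417.5, 201.4, 249.1]
orientation: [[-0.387, 0.922, -0.001], [0.922, 0.387, 0.0], [0.0, -0.001, -1.0]]
wrist_force: [-0.5, 0.6, -0.8]
gripper_width: 7.6
gripper_force: 30.0
```

step_arm:
  rows: "0 0 0 0;0 0 0 0;0 0 0 0;0 0 0 0"

```text
clock: 8.67
tcp_pos: [420.3, 195.5, 249.2]
orientation: [[-0.377, 0.926, -0.001], [0.926, 0.377, -0.001], [-0.0, -0.001, -1.0]]
wrist_force: [0.3, 0.2, -1.1]
gripper_width: 7.7
gripper_force: 30.0
```

Run:
```python
from h import *
from workcell import get_state,cams
s=get_state(); w=cams.get_image('wrist'); j=cams.get_image('scene'); k=cams.get_image('top')
P=wristcloud(w,s)
for n,Q in (('wrist',P),('scene',cloud(j)),('top',cloud(k))):
    # held screen: near TCP below tips; peg: z 155..170 around stand
    S=np.array([524.2,245.4])
    a=np.radians(22.7);e=np.array([np.cos(a),np.sin(a)]);f=np.array([-e[1],e[0]])
    d=Q[...,:2]-S; U=d@e; V=d@f
    m=(abs(V)<15)&(U>-60)&(U<38)&(Q[...,2]>155)&(Q[...,2]<170); q=Q[m]
    if len(q)>9:
        c=np.polyfit(U[m],V[m],1); print(n,'peg n',len(q),'V at U=0',c[1].round(2),'yaw+',np.degrees(np.arctan(c[0])).round(2),'U range',np.percentile(U[m],[1,99]).round(1),'z top',np.percentile(q[:,2],[50,90]).round(1))
    m=(abs(U+115)<15)&(abs(V)<40)&(Q[...,2]>190)&(Q[...,2]<300) if n!='wrist' else (abs(U+115)<15)&(abs(V)<75)&(Q[...,2]>120)&(Q[...,2]<232)
    q=Q[m]
    if len(q): print(n,'held',len(q),rect(q),'z',np.percentile(q[:,2],[1,50,99]).round(1),'V',np.percentile(V[m],[0,100]).round(1))
f=lambda im,a,b,c,d:cv2.resize(im['color'][a:b,c:d],(400,300),interpolation=cv2.INTER_CUBIC)
cv2.imwrite('pics/s5.png',np.hstack([f(j,80,200,220,380),f(w,0,384,0,512)])[:,:,::-1])
to(418.1,201,249,22.7)
```

```text
wrist peg n 864 V at U=0 1.59 yaw+ 0.56 U range [-47.7  37.1] z top [165.  166.2]
wrist held 493 (array([404.6, 233.2]), array([ 8. , 25.6]), 22.0) z [137.8 226.4 229.8] V [22.  47.7]
scene peg n 61 V at U=0 0.76 yaw+ 1.68 U range [-47.2  37.1] z top [165.9 168.8]
scene held 177 (array([421.8, 201.5]), array([27.2, 77.1]), 9.6) z [190.4 262.1 299. ] V [-39.4  38.9]
top peg n 14 V at U=0 3.37 yaw+ -4.61 U range [-29.5  37. ] z top [163.8 166.4]
top held 26 (array([428.9, 172.3]), array([ 8. , 18.3]), 17.1) z [190.2 251.5 287.5] V [-39.7 -21.9]
tcp [420.4 195.7 249.3] yaw 22.14 tilt [-3.e-04 -2.e-04 -1.e+00] row [ 0.0072 -0.0002  0.0004] -0.0063 clock 8.8167 j7 -0.9
```

View pics/s5.png

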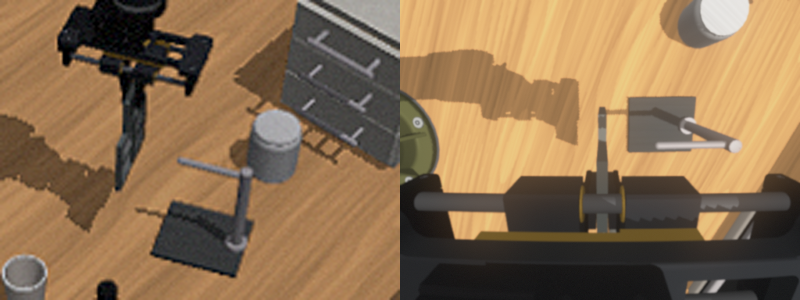

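The screen is held upright in the scene view at (130,130), with the peg tip at (180,160). Wrist measurements put the peg axis at z = 160 mm and yaw 23.2°, and the screen centre 1.5 mm off the TCP. I'll align, then lower.

```bash
python3 -c "
from h import *
to(417.3,203,170.5,23.2)"
```

```text
tcp [420.4 195.7 249.3] yaw 22.14 tilt [-3.e-04 -2.e-04 -1.e+00] row [ 0.0099 -0.0001  0.0986] -0.0118 clock 8.8167 j7 -0.9
```

step_arm:
  rows: "0.01 0 0.015 -0.012;0.01 0 0.035 -0.012;0.01 0 0.055 -0.012;0.01 0 0.075 -0.012;0.01 0 0.09 -0.012;0.01 0 0.0985 -0.012;0.01 0 0.0985 -0.012;0.01 0 0.0985 -0.012"

```text
clock: 9.48
tcp_pos: [417.1, 204.2, 170.6]
orientation: [[-0.396, 0.918, -0.0], [0.918, 0.396, 0.0], [0.0, -0.0, -1.0]]
wrist_force: [0.2, 0.4, -0.1]
gripper_width: 8.1
gripper_force: 30.0
```

step_arm:
  rows: "0 0 0 0;0 0 0 0;0 0 0 0"

```text
clock: 9.73
tcp_pos: [417.7, 204.2, 171.4]
orientation: [[-0.396, 0.918, 0.001], [0.918, 0.396, 0.0], [-0.0, 0.001, -1.0]]
wrist_force: [0.7, -0.5, -1.3]
gripper_width: 7.8
gripper_force: 30.0
```

Run:
```python
from h import *
from workcell import get_state,cams
s=get_state(); w=cams.get_image('wrist'); j=cams.get_image('scene')
O=np.array(s['orientation']); P=wristcloud(w,s); T=(P-s['tcp_pos'])@O
# tool frame: peg at y 60..160
m=(T[...,1]>50)&(T[...,1]<155)&(abs(P[...,2]-163)<8)&(abs(T[...,0])<25)
q=T[m]; c=np.polyfit(q[:,1],q[:,0],1)
print('peg x at y=65,115,155',np.polyval(c,[65,115,155]).round(2),'y',np.percentile(q[:,1],[0.5,99.5]).round(1),'z',np.percentile(P[m][:,2],[50,95]).round(1))
m=(abs(T[...,1])<15)&(T[...,0]>12)&(T[...,0]<75)&(T[...,2]>-15)&(T[...,2]<130)
q=T[m]; print('held',len(q),q.min(0).round(1),q.max(0).round(1))
b=q[(q[:,2]>18)&(q[:,2]<30)]; print('frame top',len(b),b[:,0].max().round(1) if len(b) else '',np.median(b[:,1]).round(1) if len(b) else '')
f=lambda im,a,b,c,d:cv2.resize(im['color'][a:b,c:d],(400,300),interpolation=cv2.INTER_CUBIC)
cv2.imwrite('pics/s6.png',np.hstack([f(j,100,190,240,360),f(w,0,384,0,512)])[:,:,::-1])
to(417.3,203,170.5,23.2)
```

```text
peg x at y=65,115,155 [-1.62 -2.15 -2.57] y [ 66.3 153.6] z [164.9 166.5]
held 656 [ 12. -12. -15.] [ 53.6  12.  112.8]
frame top 406 53.6 -0.6
tcp [417.5 204.1 171.1] yaw 23.32 tilt [ 9.e-04 -0.e+00 -1.e+00] row [-0.0012 -0.0008  0.0008] 0.0013 clock 9.8333 j7 -3.9
```

View pics/s6.png

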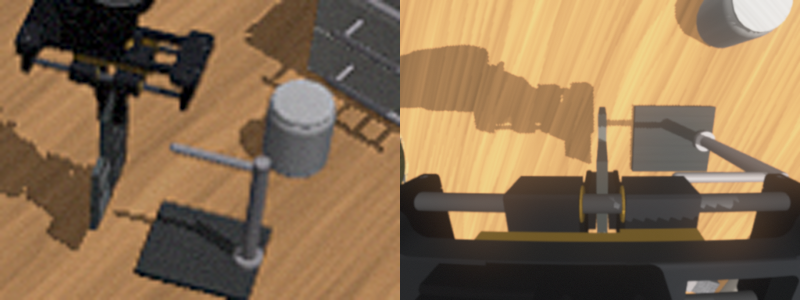

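The peg lies within 1 mm of the eyelet's centre line, and the tip is about 66 mm ahead. I'll insert.

step_arm:
  rows: "-0.001 0.012 0 0;-0.001 0.028 0 0;-0.001 0.044 0 0;-0.001 0.06 0 0;-0.001 0.076 0 0;-0.001 0.09 0 0;-0.001 0.1 0 0;-0.001 0.1 0 0"

```text
clock: 10.5
tcp_pos: [492.1, 235.4, 170.6]
orientation: [[-0.396, 0.918, -0.0], [0.918, 0.396, 0.001], [0.001, 0.0, -1.0]]
wrist_force: [-0.3, -0.7, -0.9]
gripper_width: 7.8
gripper_force: 30.0
```

step_arm:
  rows: "0 0.012 0 0;0 0.025 0 0;0 0.035 0 0;0 0.039 0 0;0 0.039 0 0;0 0.039 0 0"

```text
clock: 11.0
tcp_pos: [519.1, 247.3, 170.6]
orientation: [[-0.396, 0.918, -0.001], [0.918, 0.396, -0.0], [0.0, -0.001, -1.0]]
wrist_force: [-0.5, 0.6, -0.7]
gripper_width: 7.4
gripper_force: 30.0
```

Run:
```python
from h import *
from workcell import cams
j=cams.get_image('scene'); w=cams.get_image('wrist')
f=lambda im,a,b,c,d:cv2.resize(im['color'][a:b,c:d],(400,300),interpolation=cv2.INTER_CUBIC)
cv2.imwrite('pics/s7.png',np.hstack([f(j,100,190,250,370),f(w,0,384,0,512)])[:,:,::-1])
to(519,247.5,171,23.2)
```

```text
tcp [519.  247.2 170.7] yaw 23.34 tilt [-3.e-04 -6.e-04 -1.e+00] row [ 0.0003  0.0001 -0.0004] 0.0016 clock 11.1 j7 -16.1
```

View pics/s7.png

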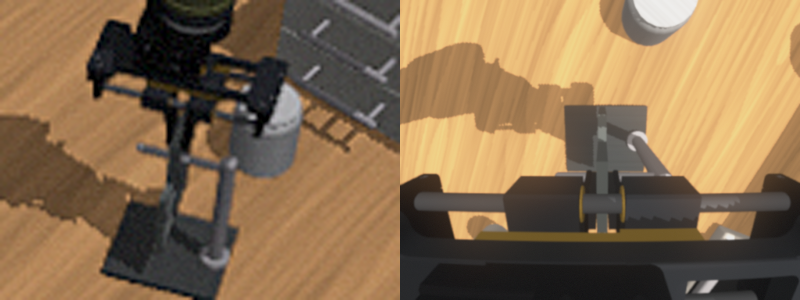

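The peg tip shows on the near side of the screen at (145,150) and the contact force is near zero, so the eyelet is threaded. I'll lower it onto the peg and release.

step_arm:
  rows: "0 0 0.003 0;0 0 0.006 0;0 0 0.008 0;0 0 0.0085 0;0 0 0.0085 0;0 0 0.0085 0"

```text
clock: 11.6
tcp_pos: [519.5, 247.4, 163.8]
orientation: [[-0.396, 0.918, -0.0], [0.918, 0.396, -0.0], [-0.0, -0.0, -1.0]]
wrist_force: [0.2, 0.2, -0.3]
gripper_width: 7.3
gripper_force: 30.0
```

step_arm:
  rows: "0 0 0 0;0 0 0 0;0 0 0 0;0 0 0 0;0 0 0 0;0 0 0 0;0 0 0 0"
  gripper: 0.1

```text
clock: 12.18
tcp_pos: [519.6, 247.4, 163.9]
orientation: [[-0.396, 0.918, 0.0], [0.918, 0.396, -0.0], [-0.0, 0.0, -1.0]]
wrist_force: [-0.2, -0.6, 0.9]
gripper_width: 37.8
gripper_force: 0.0
```

step_arm:
  rows: "0 0 -0.01 0;0 0 -0.03 0;0 0 -0.06 0;0 0 -0.09 0;0 0 -0.11 0;0 0 -0.12 0;0 0 -0.12 0;0 0 -0.12 0"

```text
clock: 12.85
tcp_pos: [519.5, 247.3, 259.7]
orientation: [[-0.396, 0.918, 0.0], [0.918, 0.396, -0.0], [-0.0, -0.0, -1.0]]
wrist_force: [-0.5, -0.6, 0.2]
gripper_width: 39.0
gripper_force: 0.0
```

step_arm:
  rows: "0 0 0 0;0 0 0 0;0 0 0 0;0 0 0 0;0 0 0 0;0 0 0 0;0 0 0 0;0 0 0 0"

```text
clock: 13.52
tcp_pos: [519.6, 247.4, 259.9]
orientation: [[-0.396, 0.918, 0.0], [0.918, 0.396, -0.0], [-0.0, 0.0, -1.0]]
wrist_force: [0.1, 0.1, -0.2]
gripper_width: 39.2
gripper_force: 0.0
```

Run:
```python
from h import *
from workcell import cams,get_state
s=get_state(); j=cams.get_image('scene'); w=cams.get_image('wrist'); P=wristcloud(w,s)
S=np.array([523.6,246.9]); a=np.radians(23.2); e=np.array([np.cos(a),np.sin(a)]); d=P[...,:2]-S
U=d@e; V=d@[-e[1],e[0]]
m=(abs(U)<25)&(abs(V)<34)&(P[...,2]>180)&(P[...,2]<215); print('tab',m.sum(),rect(np.c_[U[m],V[m]]),np.percentile(P[m][:,2],[50,95]))
f=lambda im,a,b,c,d:cv2.resize(im['color'][a:b,c:d],(400,300),interpolation=cv2.INTER_CUBIC)
cv2.imwrite('pics/s8.png',np.hstack([f(j,100,190,250,370),f(w,0,384,0,512)])[:,:,::-1])
```

```text
tab 571 (array([-3.9,  1.4]), array([60. ,  7.9]), 89.9) [199.11957512 200.60294822]
```

View pics/s8.png

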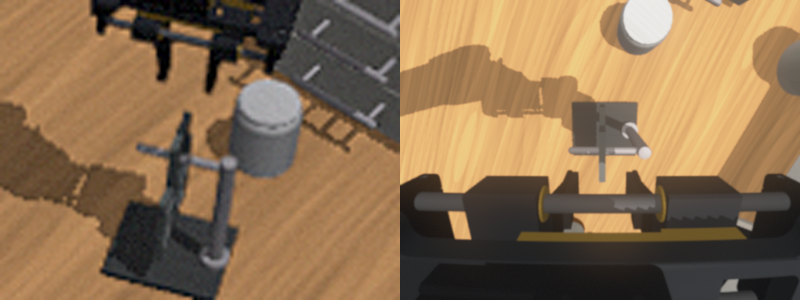

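The screen hangs free on the peg, with its tab top at 199 mm against 198.5 expected, and it is square to the peg. I'll let it settle, then hand in.

step_arm:
  rows: "0 0 0 0;0 0 0 0;0 0 0 0;0 0 0 0;0 0 0 0;0 0 0 0;0 0 0 0;0 0 0 0"

```text
clock: 14.28
tcp_pos: [519.5, 247.3, 259.9]
orientation: [[-0.396, 0.918, -0.0], [0.918, 0.396, -0.0], [-0.0, -0.0, -1.0]]
wrist_force: [0.4, -1.0, 0.1]
gripper_width: 39.5
gripper_force: 0.0
```

step_arm:
  rows: "0 0 0 0;0 0 0 0;0 0 0 0;0 0 0 0;0 0 0 0;0 0 0 0;0 0 0 0;0 0 0 0"

```text
clock: 14.95
tcp_pos: [519.6, 247.3, 259.8]
orientation: [[-0.396, 0.918, -0.0], [0.918, 0.396, -0.0], [-0.0, -0.0, -1.0]]
wrist_force: [-0.7, 0.0, -1.0]
gripper_width: 38.8
gripper_force: 0.0
```

step_arm:
  rows: "0 0 0 0;0 0 0 0;0 0 0 0;0 0 0 0;0 0 0 0;0 0 0 0;0 0 0 0;0 0 0 0"

```text
clock: 15.62
tcp_pos: [519.6, 247.4, 259.9]
orientation: [[-0.396, 0.918, -0.0], [0.918, 0.396, -0.0], [-0.0, -0.0, -1.0]]
wrist_force: [0.5, 0.1, -0.7]
gripper_width: 38.9
gripper_force: 0.0
```

```bash
python3 -c "
from workcell import ticket
print(ticket.hand_in())"
```

```text
the job is handed in; nothing more can be done
None
```

The job is handed in at about 16 s on the clock, with no verdict returned: the lint screen hangs upright from the stand's peg and the gripper is clear of it; the first grasp closed above the tab because the fingertips sit about 35 mm short of the stated tool point, and nothing appeared to move.

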